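Hold a specimen carrier square in the stage corner

TASK

Lift the lid off the round steel dish by its knob and set it down gently, right way up, in the middle of the round rubber mat. Then take the specimen carrier out of the dish, lay its foot flat on the square dark imaging stage and push it into the corner so that its long side bears firmly against the long fence and its short side against the short fence at the same time. Finish while still holding it pressed against both fences: do not let go, and leave the other things on the bench where they are.

Things in the scene. Friction and masses are not known exactly. Their poses are not given: they have to be found in the camera images.
- dish: Round open steel dish, fixed to the bench: 150 mm outside diameter, 142 mm inside diameter, 62 mm high, inner floor 6 mm above the bench. Origin: centre of its underside, on the bench. At the start the lid lies on its rim and the carrier stands inside, up to 12 mm off the centre.
- lid_knob (a point): Loose round steel lid, 158 mm across, 0.25 kg or so; this point is on its axis, 30 mm above its underside, in the upright round black knob by which it is gripped: knob 24 mm diameter, rising from 21 mm below this point (the steel plate's top) to 13 mm above it. z of the lid is up. Under the plate a round boss of 126 mm diameter, 4 mm deep, sits loosely inside the dish rim; set down on a flat surface the lid stands on the boss, this point 30 mm above that surface.
- carrier_mid (a point): Specimen carrier, loose, about 0.14 kg: an aluminium foot 56 mm (its x) by 44 mm (its y), 14 mm high, with an upright grey grip tab in the middle of its top, 36 mm long (x), 14 mm thick (y), reaching to 48 mm above the underside. This point is on its vertical centre line, 24 mm above the underside; z is up. It is gripped by the tab, across y; either way round in the corner is right. It stands on the dish's floor at the start.
- stage: Dark steel imaging stage, fixed: a plate 150 mm (x) by 140 mm (y), 14 mm thick, its flat, polished, slippery top 14 mm above the bench. Origin: centre of its underside, on the bench. In its frame the long fence's inner face is at y = +50 mm and faces -y, the short fence's inner face is at x = +55 mm and faces -x; so a carrier fully in the corner, its x along the stage's x, has its centre at x = +27 mm, y = +28 mm.
- side_fence: The long fence, a fixed rigid bar of polished, slippery aluminium on the stage, 110 mm long (along the stage's x), 12 mm wide, 12 mm high above the plate. Origin: centre of its underside, on the plate's top; axes as the stage.
- end_fence: The short fence, a fixed rigid bar of polished, slippery aluminium on the stage, 80 mm long (along the stage's y), 12 mm wide, 12 mm high above the plate. Origin: centre of its underside, on the plate's top; axes as the stage.
- mat: Round black rubber mat, fixed flat on the bench, 190 mm diameter, 4 mm thick. Origin: centre of its underside.
- reagent: Bystander, loose, to be left alone: amber reagent bottle, 52 mm across, 110 mm tall. Origin: centre of its underside.
- jar: Bystander, loose, to be left alone: white jar, 60 mm across, 65 mm tall. Origin: centre of its underside.
- petri: Bystander, loose, to be left alone: stack of three flat round dishes, 86 mm across, 44 mm tall. Origin: centre of its underside.
- slidebox: Bystander, loose, to be left alone: grey slide box, 80 x 90 x 34 mm. Origin: centre of its underside.
- beaker: Bystander, loose, to be left alone: glass beaker, 68 mm across, 85 mm tall. Origin: centre of its underside.
- counter: Bystander, loose, to be left alone: white tally counter, 110 x 75 x 33 mm. Origin: centre of its underside.
- tuberack: Bystander, loose, to be left alone: white tube rack, 50 x 120 mm, 87 mm tall with its tubes. Origin: centre of its underside.
Mind the look-alikes: they are no part of the job. What is shaped like the part that bears lid_knob but blue is not meant.

How it is judged:
By the outcome, as a careful person would: the job done as asked, in the order asked, and still so for the second after the job is handed in, while the arm keeps its last pose, push and grip.
It also fails if it takes over 72 s, if anything falls off the work surface, if the arm or the gripper's body presses on something with over 40 N, if the wrist force passes 120 N, or if a joint passes its speed limit or range.

ROBOT

A 6-joint arm with a two-finger parallel gripper is mounted at the origin on the work surface. World frame = base frame: x ahead of the robot, y to its left, z up, the work surface at z = 0. Lengths are in m, angles in rad, forces in N, time in s.
With the tool pointing down it reaches from about 0.375 to 0.975 m from the base axis. Payload 3.8 kg.
Tool frame: the origin (TCP) lies midway between the tips of the shut fingers; the grasp point (between the pads) lies 19 mm behind it (env.grasp_offset is the distance from the TCP to the grasp point, in m); z points along the fingers, y is the line along which they close (so a half turn about z gives the same grasp; the last joint's range is limited). The gripper opens to 88 mm and grips with 3 to 60 N. Pads are 18 mm wide; open, the fingers measure 123 mm over their backs; the gripper's body (75 mm by 187 mm) begins 45 mm behind the grasp point.
Start: joints at [1.105, 0.264, 1.604, -0, 1.274, -0.037], TCP at [0.281, 0.614, 0.239] pointing down, gripper open.
Joint ranges: [-2.63, 2.63], [-0.94, 2.18], [0.31, 2.57], [-1.31, 4.45], [0, 2.66], [-2.55, 2.55]. Speed limits (rad/s): [2.57, 2.57, 3.14, 3.14, 3.14, 3.14].

INTERFACE

Orientations are given as a unit quaternion [x, y, z, w].
In Python, from plant import env, kinematics, vision, workorder gives the robot as it stands. Calls block until the motion is done:
- env.goto(position, orientation): joint-space move of the TCP to a pose.
- env.move_straight(position, speed=0.15, rotation=None, force_limit=None): straight line of the TCP; rotation=None keeps the orientation; speed is the mean speed in m/s. With force_limit (N) it stops when the force on the tool has changed by that much, and returns True; else False.
- env.move_j(angles): joint-space move.
- env.command_gripper(opening, force=None): opening from 0.0 (shut) to 1.0 (fully open); force is the grip in N (None keeps the last); returns when the fingers have stopped.
- env.sleep(seconds).
- kinematics.solve_ik(position, orientation): joint angles nearest the present ones, or None.
- env.get_obs(): the state.
- vision.get_image(name): name is "scene" or "top" or "wrist"; returns (picture, depth): 400x640x3 uint8, red, green, blue; 400x640 float32, m along the optical axis (not along the pixel's ray), 0 where there is no reading.
- vision.get_calibration(name): a dict with "camera_matrix" (3x3 intrinsics, pixels), "pose" (4x4, takes a point from camera to world coordinates). Camera axes: x right, y down, z forward; pixel columns grow to the right and rows downward; lengths in m; the calibration is good to about 2 mm. A picture is of the moment at which its call begins: read the wrist's pose just before it. get_calibration takes no time and is no camera call; for the wrist camera it gives the pose at the moment of the call.
A pose or a line that the arm cannot do raises env.PlanningError and nothing moves.
- workorder.finish_job(): hands the job in; it is judged then, once.
The state is a dict: "time": time; "joint_positions": joint angles; "qd": joint speeds; "joint_efforts": joint torques, N m; "eef_pos": TCP position; "ee_rot": TCP orientation; "ft_force": force on the tool from outside, world axes, zero at the start; "wrist_torque": the same for the moment, N m; "opening": opening from 0.0 (shut) to 1.0 (fully open); "gripper_force": force on a finger pad.
Only numpy, scipy, OpenCV 4.12 (cv2) and the standard library are available. Lean on these libraries where they do the work, as an engineer would, in place of code of your own. Each camera call takes 0.05 s, during which the arm holds its last target. There are 200 camera calls.

## Working session

There is one attempt and no reset: what is moved stays moved. The work goes in short steps, each a Python script; the robot and the scene stay as the last script left them, time stands still between calls to the robot, and variables do not carry over. Pictures are saved under pics/ and viewed, at most 10 in all, crops included, and the job is handed in when it is done.

```bash
ls; mkdir -p pics
python3 - <<'E'
from plant import env,vision
import cv2,numpy as np
for n in("scene","top"):
    im,d=vision.get_image(n); cv2.imwrite(f"pics/{n}0.png",im[...,::-1]); np.savez(f"/tmp/{n}0.npz",im=im,d=d)
    c=vision.get_calibration(n); print(n,np.round(c["camera_matrix"],1).tolist(),np.round(c["pose"],3).tolist())
print(env.get_obs()["time"],env.grasp_offset)
E
```

```text
pics
scene [[366.9, 0.0, 323.1], [0.0, 366.9, 200.2], [0.0, 0.0, 1.0]] [[-0.188, 0.755, -0.629, 1.363], [0.982, 0.152, -0.111, 0.174], [0.012, -0.638, -0.77, 1.135], [0.0, 0.0, 0.0, 1.0]]
top [[368.9, 0.0, 317.9], [0.0, 368.9, 200.1], [0.0, 0.0, 1.0]] [[-0.018, -0.988, 0.153, 0.355], [-0.999, 0.023, 0.035, -0.016], [-0.038, -0.152, -0.988, 1.133], [0.0, 0.0, 0.0, 1.0]]
0.1 0.0187
```

View pics/scene0.png

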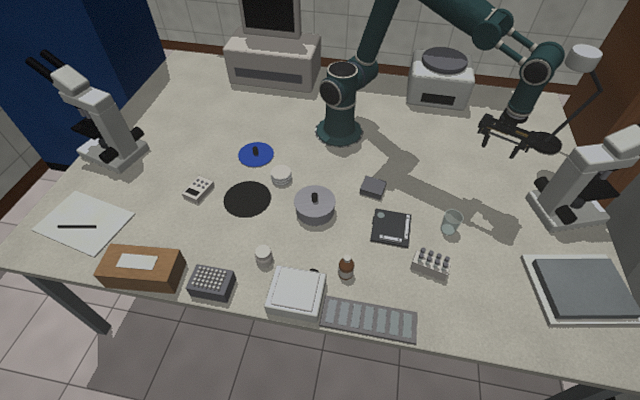

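View pics/top0.png

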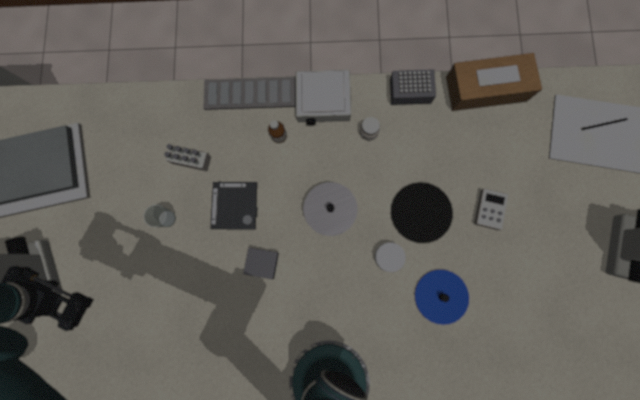

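Candidates for the lid: grey lid with a knob on the dish, top (330,208) / scene (315,198), and the blue look-alike, top (442,296) / scene (255,152). I choose the grey one. The mat is at top (421,212). The stage is at (234,205), with its fences along the left and upper edges.

```bash
cat > h.py <<'E'
from plant import env,kinematics,vision,workorder
import cv2,numpy as np
from scipy.spatial.transform import Rotation as R
def ray(cal,uv,z):
    K,T=np.array(cal["camera_matrix"]),np.array(cal["pose"])
    uv=np.atleast_2d(uv).astype(float)
    d=np.c_[uv,np.ones(len(uv))]@np.linalg.inv(K).T@T[:3,:3].T
    o=T[:3,3]; return o+d*((z-o[2])/d[:,2])[:,None]
def down(yaw):  # tool z down, tool y at angle yaw+90deg reversed: x axis along yaw
    return (R.from_euler('z',yaw)*R.from_euler('x',np.pi)).as_quat()
def blobs(mask,amin):
    cs,_=cv2.findContours(mask.astype(np.uint8),cv2.RETR_EXTERNAL,cv2.CHAIN_APPROX_NONE)
    return [c for c in cs if cv2.contourArea(c)>amin]
def circ(P):  # algebraic circle fit
    A=np.c_[2*P[:,:2],np.ones(len(P))]; s=np.linalg.lstsq(A,(P[:,:2]**2).sum(1),rcond=None)[0]
    return s[0],s[1],np.sqrt(s[2]+s[0]**2+s[1]**2)
E
python3 - <<'E'
from h import *
im=np.load('/tmp/top0.npz')['im'];cal=vision.get_calibration("top")
g=im.max(2).astype(int)
roi=np.zeros(g.shape,bool)
def sub(x0,x1,y0,y1):
    m=np.zeros(g.shape,bool);m[y0:y1,x0:x1]=1;return m
for c in blobs((g<60)&sub(385,460,175,250),500): print('mat',circ(ray(cal,c[:,0]+.0,.004)))
hsv=cv2.cvtColor(im,cv2.COLOR_RGB2HSV)
print('px lid,bench',hsv[220,345],hsv[150,330])
m=(hsv[...,1]<22)&sub(295,365,170,245)
m=cv2.morphologyEx(m.astype(np.uint8),cv2.MORPH_OPEN,np.ones((3,3)))
for c in blobs(m,500): print('lid',circ(ray(cal,c[:,0],.067)),cv2.boundingRect(c))
for c in blobs((g<60)&sub(310,350,190,225),10): print('knob',ray(cal,c[:,0].mean(0),.095),cv2.boundingRect(c))
for c in blobs((g<75)&sub(205,260,178,232),500): print('stage',ray(cal,cv2.boxPoints(cv2.minAreaRect(c)),.014).round(4).tolist())
for n in("scene","top"):
    i=np.load(f'/tmp/{n}0.npz')['im'];a=i[180:250,285:415] if n=="scene" else i[175:245,205:365]
    cv2.imwrite(f'pics/c_{n}.png',cv2.resize(a[...,::-1],None,fx=5,fy=5,interpolation=2))
a,b=[cv2.imread(f'pics/c_{n}.png') for n in("scene","top")]
w=780;a,b=[cv2.resize(x,(w//2,int(x.shape[0]*w/2/x.shape[1]))) for x in(a,b)]
h=max(a.shape[0],b.shape[0]);cv2.imwrite('pics/crop1.png',np.hstack([np.pad(x,((0,h-x.shape[0]),(0,0),(0,0))) for x in(a,b)]))
E
```

```text
mat (np.float64(0.4863341994636999), np.float64(-0.29091029275061947), np.float64(0.09122649346091166))
px lid,bench [150   5 104] [ 21  29 116]
lid (np.float64(0.49565790068866294), np.float64(-0.013244469867900122), np.float64(0.08008797418715141)) (302, 181, 56, 56)
knob [[ 0.49595097 -0.01326012  0.095     ]] (326, 203, 8, 9)
stage [[0.5939, 0.3598, 0.014], [0.5902, 0.2148, 0.014], [0.4438, 0.2136, 0.014], [0.4467, 0.3557, 0.014]]
```

View pics/crop1.png

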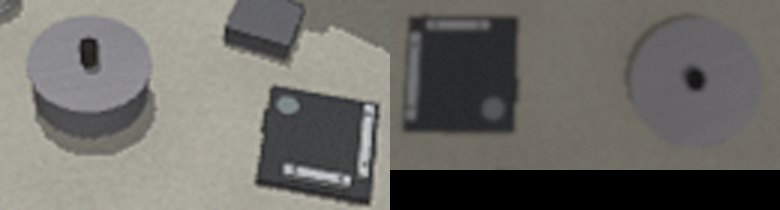

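The crop confirms it: grey lid with black knob on the dish. The stage's long fence is on the world +y side and the short one on +x. I'll start moving: a wrist look over the stage, then the lid.

Run:
```python
from h import *
for p,yw in [((.50,.28,.33),0),((.496,-.013,.2),0),((.486,-.291,.1),0)]:
    for y in (0,np.pi): print(p,y,np.round(kinematics.solve_ik(np.array(p),down(y)),2))
def look(tag):
    c=vision.get_calibration("wrist"); im,d=vision.get_image("wrist")
    cv2.imwrite(f'pics/{tag}.png',im[...,::-1]); np.savez(f'/tmp/{tag}.npz',im=im,d=d,K=c["camera_matrix"],T=c["pose"]); print(np.round(c["pose"],3).tolist())
o=env.get_obs();print(R.from_quat(o["ee_rot"]).as_euler('xyz').round(3))
q=kinematics.solve_ik(np.array([.50,.28,.33]),down(0));yaw=0 if abs(q[5])<2.2 else np.pi
env.goto([.50,.28,.33],down(yaw)); look('w_stage')
env.goto([.496,-.013,.25],down(yaw)); look('w_lid')
o=env.get_obs();print(o["time"],o["joint_positions"],yaw)
a=cv2.imread('pics/w_stage.png');b=cv2.imread('pics/w_lid.png')
cv2.imwrite('pics/w1.png',cv2.resize(np.hstack([a,b]),(800,250),interpolation=cv2.INTER_AREA))
```

```text
(0.5, 0.28, 0.33) 0 [ 0.47  0.03  1.71 -0.    1.41  2.04]
(0.5, 0.28, 0.33) 3.141592653589793 [ 0.47  0.03  1.71  0.    1.41 -1.1 ]
(0.496, -0.013, 0.2) 0 [-0.08 -0.05  2.02 -0.    1.17  1.49]
(0.496, -0.013, 0.2) 3.141592653589793 [-0.08 -0.05  2.02  0.    1.17 -1.65]
(0.486, -0.291, 0.1) 0 [-0.58  0.19  1.97 -0.    0.98  0.99]
(0.486, -0.291, 0.1) 3.141592653589793 [-0.58  0.19  1.97  0.    0.98 -2.15]
[-3.14  -0.     2.713]
[[0.001, -0.964, -0.265, 0.569], [-1.0, -0.001, -0.0, 0.281], [0.0, 0.265, -0.964, 0.475], [0.0, 0.0, 0.0, 1.0]]
[[0.001, -0.965, -0.264, 0.566], [-1.0, -0.001, 0.0, -0.011], [-0.0, 0.264, -0.965, 0.396], [0.0, 0.0, 0.0, 1.0]]
3.1667 [-7.46290914e-02 -8.59154501e-02  1.96109232e+00  4.83978350e-04
  1.26527686e+00  1.49472176e+00] 0
```

View pics/w1.png

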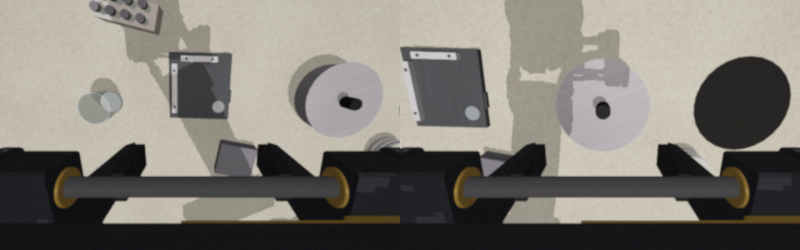

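The wrist view (half-size) shows the stage with both fences in the left half at (200,85). The right half shows the lid with its knob at (602,108) and the mat at (742,103). Next I refine these positions and take the lid.

Run:
```python
from h import *
def load(t):
    z=np.load(f'/tmp/{t}.npz');return z['im'],dict(camera_matrix=z['K'],pose=z['T'])
im,cal=load('w_lid');g=im.max(2).astype(int);hsv=cv2.cvtColor(im,cv2.COLOR_RGB2HSV)
m=(g<65);m[:, :460]=0;m[240:]=0
for c in blobs(m,2000): print('mat',circ(ray(cal,c[:,0],.004)),cv2.boundingRect(c))
m=(g<60);m[:,:295]=0;m[:,350:]=0;m[:150]=0;m[195:]=0
for c in blobs(m,60): print('knob',cv2.boundingRect(c),ray(cal,[c[:,0,0].mean(),c[:,0,1].min()+8],.101))
m=((hsv[...,1]<20)&(g>100)&(np.arange(640)[None]>235)&(np.arange(640)[None]<410)); m[250:]=0
for c in blobs(m,3000):
    h=cv2.convexHull(c); print('lid',circ(ray(cal,h[:,0],.067)),cv2.boundingRect(c))
im,cal=load('w_stage');g=im.min(2).astype(int)
m=(g>150);m2=np.zeros_like(m);m2[80:195,268:355]=m[80:195,268:355]
for c in blobs(m2,80):
    P=ray(cal,c[:,0],.026)[:,:2]*1000
    r=cv2.minAreaRect(P.astype(np.float32));print('fence',cv2.boundingRect(c),r)
```

```text
mat (np.float64(0.4903314459905844), np.float64(-0.2904213415804624), np.float64(0.09210507554842302)) (471, 91, 153, 147)
knob (314, 163, 21, 26) [[ 0.506415   -0.01342189  0.101     ]]
lid (np.float64(0.49830805138028966), np.float64(-0.01406403485886909), np.float64(0.07907994384164782)) (249, 93, 152, 150)
fence (342, 163, 13, 15) ((479.61859130859375, 243.87428283691406), (20.40799903869629, 17.154939651489258), 1.603675127029419)
fence (268, 163, 24, 32) ((466.1089172363281, 341.9002990722656), (33.479713439941406, 45.71234893798828), 87.51988983154297)
fence (274, 101, 10, 68) ((528.340576171875, 341.2435302734375), (12.174385070800781, 92.00772094726562), 88.23177337646484)
fence (289, 89, 60, 11) ((583.31787109375, 285.7087707519531), (79.3209228515625, 11.747964859008789), 88.98729705810547)
```

Run:
```python
from h import *
env.command_gripper(0.6,30)
env.goto([.4975,-.0137,.13],down(0))
print(env.move_straight([.4975,-.0137,.0715],.08,force_limit=8))
env.command_gripper(0,30)
o=env.get_obs();print(o["eef_pos"],o["opening"],o["gripper_force"],o["ft_force"],o["time"])
env.move_straight([.4975,-.0137,.19],.1)
o=env.get_obs();print(o["eef_pos"],o["opening"],o["gripper_force"],o["ft_force"],o["time"])
im,d=vision.get_image("wrist");a=im
im,d=vision.get_image("scene");b=im
cv2.imwrite('pics/l1.png',np.hstack([cv2.resize(a,(400,250)),cv2.resize(b[120:280,200:456],(400,250))])[...,::-1])
```

```text
False
[ 0.49771195 -0.01385808  0.07180126] 0.2649138895173664 29.99970668926835 [ 0.35830221 -1.86444911  1.71011144] 5.8333
[ 0.49684748 -0.01365135  0.18906543] 0.26344062176612987 29.999614376574755 [ 0.42928238 -0.87990565 -2.73826221] 7.1667
```

View pics/l1.png

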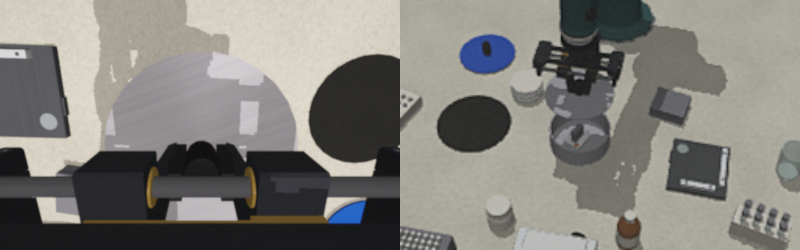

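The lid hangs level in the grip, and the carrier shows in the open dish. The mat is clear for placing.

Run:
```python
from h import *
p=[.489,-.2907]
env.move_straight(p+[.15],.15)
env.move_straight(p+[.035],.08); env.sleep(.3)
print(env.move_straight(p+[.014],.015,force_limit=3))
o=env.get_obs();print(o["eef_pos"],o["ft_force"],o["time"])
env.command_gripper(.6,30)
env.move_straight(p+[.10],.1)
env.goto([.43,-.0137,.27],down(0))
env.sleep(.2)
c=vision.get_calibration("wrist"); im,d=vision.get_image("wrist")
np.savez('/tmp/w2.npz',im=im,d=d,K=c["camera_matrix"],T=c["pose"])
t,d=vision.get_image("top");np.savez('/tmp/top2.npz',im=t,d=d)
cv2.imwrite('pics/w2.png',np.hstack([cv2.resize(im,(480,300)),cv2.resize(t[170:260,380:476],(320,300))])[...,::-1])
print(env.get_obs()["time"])
```

```text
True
[ 0.48889676 -0.29065186  0.01781347] [-0.2385731   0.60518699  5.15555612] 12.2167
15.35
```

View pics/w2.png

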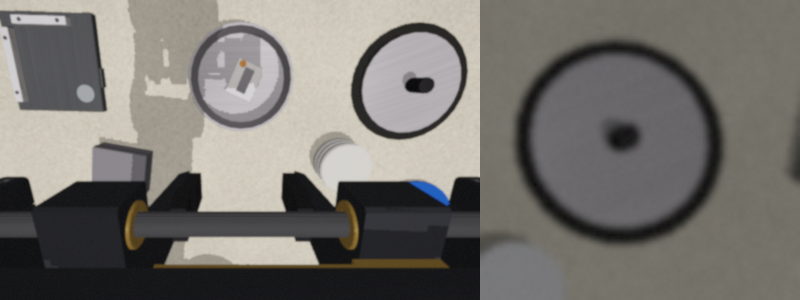

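The lid sits centred on the mat, with an even black ring around it. The carrier is in the dish at about full-resolution px (324,104), tab tilted in view. I measure its tab from the depth, and the fences again.

Run:
```python
from h import *
z=np.load('/tmp/w2.npz');im,d,K,T=z['im'],z['d'],z['K'],z['T']
v,u=np.mgrid[:400,:640];P=(np.dstack([u,v,np.ones_like(u)])@np.linalg.inv(K).T)*d[...,None]@T[:3,:3].T+T[:3,3]
r=np.hypot(P[...,0]-.4975,P[...,1]+.0137)
print(np.histogram(P[r<.055][:,2],bins=np.arange(0,.08,.005)))
for lo,hi in((.046,.062),(.015,.026)):
    m=(r<.055)&(P[...,2]>lo)&(P[...,2]<hi);Q=(P[m][:,:2]*1000).astype(np.float32)
    print(lo,len(Q),np.median(P[m][:,2]),cv2.minAreaRect(Q),Q.mean(0))
a=im[60:150,275:375];cv2.imwrite('pics/c3.png',cv2.resize(a,None,fx=6,fy=6,interpolation=cv2.INTER_CUBIC)[...,::-1])
```

```text
(array([1161, 3525,    0,  930,  414,    0,    0,    0,    0,    0,  428,
          7,    0,    0,    0]), array([0.   , 0.005, 0.01 , 0.015, 0.02 , 0.025, 0.03 , 0.035, 0.04 ,
       0.045, 0.05 , 0.055, 0.06 , 0.065, 0.07 , 0.075]))
0.046 435 0.053486365713147466 ((496.3088073730469, -18.19477653503418), (13.97563362121582, 35.769744873046875), 65.58020782470703) [496.55035 -18.23771]
0.015 1344 0.01957298884819597 ((496.2320861816406, -18.09934425354004), (43.941707611083984, 55.95269012451172), 65.6652603149414) [496.91364 -18.02504]
```

View pics/c3.png

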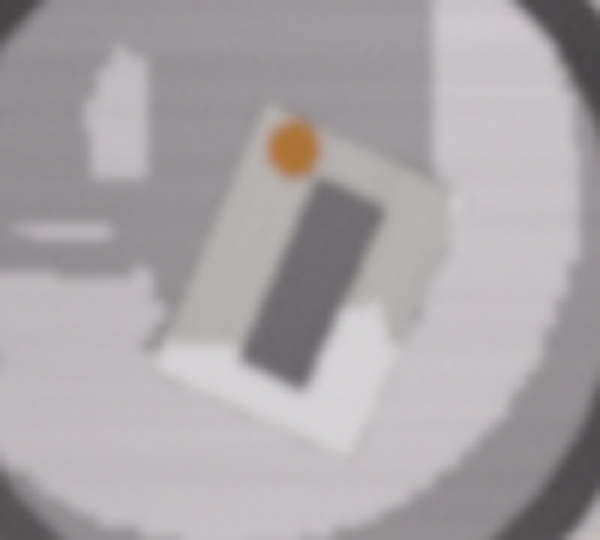

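The tab reads clearly: long axis pointing up and to the right, its top at about crop px (312,285). Depth gives the centre at (0.4963,-0.0182) and a long axis of -24.4°. Grasp now.

Run:
```python
from h import *
z=np.load('/tmp/w_stage.npz');im,d,K,T=z['im'],z['d'],z['K'],z['T']
v,u=np.mgrid[:400,:640];P=(np.dstack([u,v,np.ones_like(u)])@np.linalg.inv(K).T)*d[...,None]@T[:3,:3].T+T[:3,3]
b=(P[...,0]>.42)&(P[...,0]<.62)&(P[...,1]>.2)&(P[...,1]<.37)
print(np.histogram(P[b][:,2],bins=np.arange(0,.04,.003)))
m=(b&(P[...,2]>.0215)&(P[...,2]<.032)).astype(np.uint8)
n,l,s,_=cv2.connectedComponentsWithStats(m)
for i in range(1,n):
    if s[i,4]>80: Q=P[l==i];print(s[i],np.median(Q[:,2]),cv2.minAreaRect((Q[:,:2]*1000).astype(np.float32)))
Q=P[b&(P[...,2]>.011)&(P[...,2]<.017)];print('plate',cv2.minAreaRect((Q[:,:2]*1000).astype(np.float32)))
y=np.deg2rad(-24.4);p=[.4963,-.0182]
env.command_gripper(.5,40)
env.goto(p+[.10],down(y))
print(env.move_straight(p+[.025],.07,force_limit=6))
env.command_gripper(0,45)
o=env.get_obs();print(o["eef_pos"],o["opening"],o["gripper_force"],o["ft_force"],o["time"])
env.move_straight(p+[.14],.12)
o=env.get_obs();print(o["eef_pos"],o["opening"],o["gripper_force"],o["ft_force"],o["time"])
```

```text
(array([1852,    1,    0,  372, 8181,  483,   21,   90, 1128,   49,    0,
          0,    0]), array([0.   , 0.003, 0.006, 0.009, 0.012, 0.015, 0.018, 0.021, 0.024,
       0.027, 0.03 , 0.033, 0.036, 0.039]))
[289  89  60  11 557] 0.025417813169522907 ((583.126708984375, 285.878173828125), (79.3367919921875, 12.044897079467773), 88.5345230102539)
[274 102  10  79 702] 0.025497719091034432 ((518.8082275390625, 341.93621826171875), (12.519744873046875, 108.65498352050781), 88.39181518554688)
plate ((521.9282836914062, 284.2319030761719), (143.34495544433594, 150.10475158691406), 88.51763916015625)
False
[ 0.49634748 -0.01834249  0.02520835] 0.15513114146547943 44.99998837709427 [-1.43498072 -1.12330407  2.06252732] 18.2333
[ 0.49546724 -0.01811982  0.13901727] 0.1568340734296288 44.99993585050106 [-0.43666091  0.56116718 -1.99593458] 19.3417
```

Carrier lifted. All the fence and plate fits agree on a stage yaw of -1.5°. Next: carry it over and land it short of the corner.

```bash
cat >> h.py <<'E'
A=np.deg2rad(-1.5);EX=np.array([np.cos(A),np.sin(A),0]);EY=np.array([-np.sin(A),np.cos(A),0])
C=np.array([.54983,.31311,0])
def st(o=None):
    o=o or env.get_obs();f=o["ft_force"];m=o["wrist_torque"];p=np.array(o["eef_pos"])-C
    print('t%.2f stage xy %.2f %.2f z %.2f mm'%(o["time"],1e3*p@EX,1e3*p@EY,1e3*p[2]),'F',np.round([f@EX,f@EY,f[2]],1),'M',np.round([m@EX,m@EY,m[2]],2),'grip',round(o["opening"],4),round(o["gripper_force"],1))
E
python3 - <<'E'
from h import *
env.command_gripper(0,60)
s=C-.014*EX-.014*EY; q=down(A)
env.goto(s+[0,0,.13],q)
env.move_straight(s+[0,0,.043],.1); env.sleep(.3); st()
print(env.move_straight(s+[0,0,.027],.015,force_limit=5)); env.sleep(.3); st()
im,d=vision.get_image("scene");t,_=vision.get_image("wrist");np.savez('/tmp/s4.npz',im=im,t=t)
cv2.imwrite('pics/s4.png',np.hstack([cv2.resize(im[195:260,355:433],(480,400),interpolation=2),cv2.resize(t,(320,200))[[*range(200)]+[199]*200]])[...,::-1])
E
```

```text
t22.09 stage xy -13.63 -13.76 z 43.65 mm F [ 0.1 -0.1 -0.6] M [-0.01  0.18 -0.03] grip 0.1504 60.0
True
t23.08 stage xy -13.94 -13.97 z 33.23 mm F [0.5 0.1 5.2] M [0.03 0.07 0.01] grip 0.1472 60.0
```

View pics/s4.png

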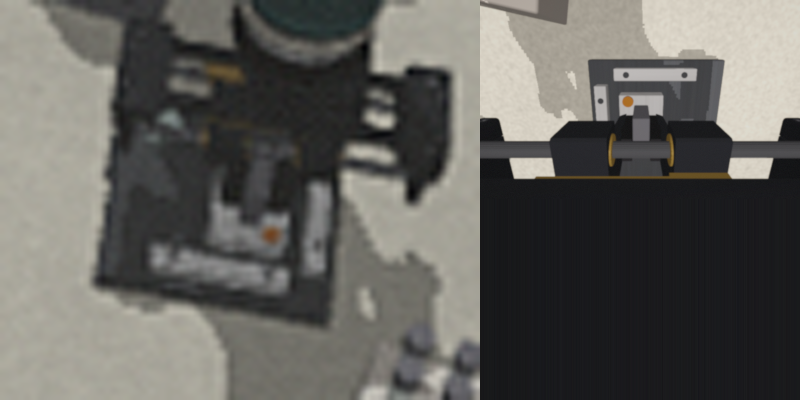

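The carrier stands flat on the stage (foot at left-crop px (250,225)) with its edges parallel to the fences and short of both. Push it in.

Run:
```python
from h import *
s=C-.014*EX; z=np.array([0,0,.0322])
def rel(x,y,z=.0322): return C+x*EX+y*EY+[0,0,z]
env.move_straight(rel(-.014,-.003),.04); env.sleep(.2); st()
print(env.move_straight(rel(-.014,.004),.008,force_limit=5)); env.sleep(.3); st()
p=np.array(env.get_obs()["eef_pos"])-C; y=p@EY
env.move_straight(rel(-.003,y),.04); env.sleep(.2); st()
print(env.move_straight(rel(.004,y),.008,force_limit=5)); env.sleep(.3); st()
```

```text
t23.82 stage xy -13.11 -2.35 z 33.22 mm F [0.6 0.1 5.4] M [0.16 0.11 0.06] grip 0.1528 60.0
True
t24.57 stage xy -13.13 -1.42 z 33.24 mm F [-0.2 -1.   4.2] M [-0.05  0.08 -0.01] grip 0.1508 60.0
t25.18 stage xy -2.55 -1.41 z 33.19 mm F [-2.  -2.   8.6] M [-0.29  0.3  -0.03] grip 0.1558 60.0
True
t26.01 stage xy -0.28 -1.40 z 33.26 mm F [-0.7  0.5  3.3] M [ 0.08  0.24 -0.03] grip 0.1589 60.0
```

The early stops look like noise. I step in small increments and watch the forces.

Run:
```python
from h import *
def rel(x,y,z): return C+x*EX+y*EY+[0,0,z]
def F(n=6):
    a=[]
    for _ in range(n): env.sleep(.04); a.append(env.get_obs()["ft_force"])
    f=np.mean(a,0); return np.array([f@EX,f@EY,f[2]])
x,y,z=-.0008,-.0014,.0320
for i in range(14):
    f=F(); 
    print(np.round([x*1e3,y*1e3,z*1e3],2),f.round(1))
    dx=-f[0]<9; dy=-f[1]<9
    if not(dx or dy): break
    if dy: y+=.0005
    elif dx: x+=.0005
    if f[2]<9: z-=.0003
    env.move_straight(rel(x,y,z),.02)
env.sleep(.3);st();print(F(10).round(1)); open('/tmp/xyz','w').write(f"{x} {y} {z}")
```

```text
[-0.8 -1.4 32. ] [-0.9  0.4  2.7]
[-0.8 -0.9 31.7] [-3.1 -3.7 11.3]
[-0.8 -0.4 31.7] [-2.7 -5.1 11.6]
[-0.8  0.1 31.7] [-2.6 -6.4 12.8]
[-0.8  0.6 31.7] [-2.5 -8.1 13. ]
[-0.8  1.1 31.7] [-2.8 -9.5 13.8]
[-0.3  1.1 31.7] [-4.2 -9.4 14.7]
[ 0.2  1.1 31.7] [-5.6 -9.2 15.9]
[ 0.7  1.1 31.7] [-6.9 -9.5 17.1]
[ 1.2  1.1 31.7] [-8.3 -9.4 18.4]
[ 1.7  1.1 31.7] [-10.4  -9.3  19.4]
t31.56 stage xy -0.26 -1.33 z 33.25 mm F [-9.4 -9.7 19.6] M [-1.32  1.52 -0.02] grip 0.1512 60.0
[-10.2  -9.3  19.3]
```

Both pushes built up with the TCP not moving, which suggests contact. I'll ease the down force to rule out stage friction and check from the wrist camera.

Run:
```python
from h import *
x,y,z=map(float,open('/tmp/xyz').read().split())
def rel(x,y,z): return C+x*EX+y*EY+[0,0,z]
z+=.0006; env.move_straight(rel(x,y,z),.02); env.sleep(.4); st(); env.sleep(.2); st()
open('/tmp/xyz','w').write(f"{x} {y} {z}")
c=vision.get_calibration("wrist");im,d=vision.get_image("wrist");np.savez('/tmp/w5.npz',im=im,d=d,K=c["camera_matrix"],T=c["pose"])
s,_=vision.get_image("scene")
a=cv2.resize(im[110:250,220:400],(514,400),interpolation=2);b=cv2.resize(s[195:260,375:425],(280,400),interpolation=2)
cv2.imwrite('pics/s5.png',np.hstack([a,b])[...,::-1])
```

```text
t32.62 stage xy -0.23 -1.32 z 33.29 mm F [-7.6 -7.4 16.7] M [-1.21  1.39 -0.04] grip 0.1558 60.0
t32.83 stage xy -0.26 -1.32 z 33.27 mm F [-8.6 -8.7 16. ] M [-1.21  1.36 -0.06] grip 0.1509 60.0
```

View pics/s5.png

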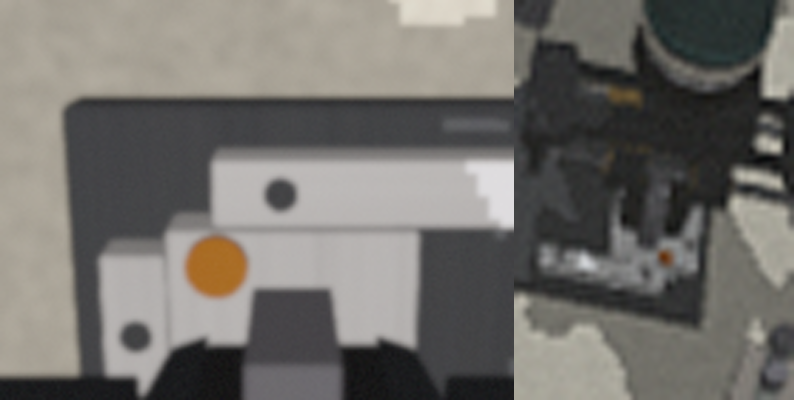

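The view shows no gap at either fence: the foot meets the end fence along (170–418, 230) and the long fence at x≈165. The near-zero Mz means it bears flush on both rather than on a corner. I'll firm up slightly, check and hand in.

Run:
```python
from h import *
x,y,z=map(float,open('/tmp/xyz').read().split())
env.move_straight(C+(x+.0008)*EX+(y+.0008)*EY+[0,0,z+.0004],.02); env.sleep(.5)
for _ in range(3): env.sleep(.2); st()
o=env.get_obs();f=o["ft_force"]
if f@EX<-7 and f@EY<-7 and 4<f[2]<30 and o["opening"]<.2: print(workorder.finish_job())
```

```text
t33.88 stage xy -0.23 -1.31 z 33.30 mm F [ -9.6 -10.5  17.8] M [-1.48  1.49  0.01] grip 0.1579 60.0
t34.08 stage xy -0.26 -1.27 z 33.28 mm F [-9.7 -9.7 17.5] M [-1.53  1.49 -0.01] grip 0.1569 60.0
t34.27 stage xy -0.24 -1.30 z 33.32 mm F [-10.3 -10.8  16.2] M [-1.5   1.51 -0.  ] grip 0.1532 60.0
the job is handed in; nothing more can be done
None
```

The job is handed in at about 34 s: the lid is centred upright on the mat, and the carrier stands flat on the stage, still gripped and pressed against both fences with about 10 N each.

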